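# Find the high spot of an eccentric shaft with a dial indicator

### The job

Gently lower the sprung dial indicator by its black knob until the plunger sits on the shaft's collar and the needle has swung about a quarter turn. Then roll the shaft in its V-blocks with the crank until the collar's high spot is under the plunger, where the needle has swung farthest round, and let go, leaving the shaft seated in the V-blocks and the plunger resting on the high spot. Do not drive the plunger to the end of its travel, force or lift the shaft, or disturb the jar, tray and tweezers nearby.

Things in the scene. Friction and masses are not known exactly. Their poses are not given: they have to be found in the camera images.
- stand: Fixed steel base plate 215 x 170 x 16 mm with two V-blocks and a column. Origin: its underside, below the collar's middle. z up; y along the shaft away from the crank; x across the shaft to the column (axis x +115 mm, radius 11, top z 212). V-blocks at y -50 and +50 mm (26 long in y, 64 wide in x, 83 high) hold the seated shaft's axis 72 mm above the origin.
- shaft: Loose steel shaft, 24 mm diameter, 160 mm long, 0.9 kg, lying in the V-blocks; it rolls there by hand and stays where it is left. Origin on its axis, mid-collar; y along it away from the crank. The collar, a disc 40 mm across and 18 mm wide between the V-blocks, sits 4 mm off-centre: its top rises and falls as the shaft rolls; a tip resting on the high spot, straight up, is 95.5 mm above the stand's origin.
- shaft_axis (a point): The shaft's origin again, on its axis at mid-collar. Where the collar's high spot lies relative to the crank differs every time and is not given: the indicator finds it. It comes up when the shaft is rolled from the start towards the column, with the crank then somewhere between 20 degrees short of straight up and 60 degrees beyond.
- crank_pin (a point): Middle of the crank's level handle, a freely spinning steel sleeve: 12 mm diameter, 40 mm long, 60 mm from the shaft axis, at y -106 mm on the stand, free end to -y, crank arm at y -74 to -84. At the start the crank leans 60 degrees from upright away from the column (to -x). It is balanced; 1 to 3 N turns it. Pushed across the shaft between two loosely spaced fingers it rolls the shaft without lifting it.
- lowering_knob (a point): Middle of the black upright knob (24 mm diameter, 34 mm high) on the indicator's arm, at x +60 mm, y 0 on the stand. Gripped from above it moves arm, dial and plunger straight up and down: about 4 N down, 11 N up against a friction clamp; it stays where left. The arm's flat top is 33 mm below this point, the dial's face (58 mm diameter, centre 60 mm to -x) 30 mm below.
- plunger_tip (a point): Lowest point of the plunger's ball tip (6 mm diameter), at x 0, y 0 on the stand, right over the shaft axis. With the plunger free it lies 90 mm below the knob's middle. The plunger can be pushed in 14 mm against a spring (about 1 N at first, 2.5 N at the end).
- plunger: The sprung plunger as a whole; same origin as plunger_tip.
- needle (a joint): Black dial needle, 22 mm long, on the upward white face: 0 rad with the plunger free, then pointing to the crank side (-y of the stand); it turns clockwise seen from above, 0.4 rad per mm that the plunger is pushed in, 5.6 rad at the end of its travel. With the arm left alone, a larger value means a higher collar under the tip.
- indicator_arm (a joint): How far the indicator's arm is lowered from its highest position, m, 0 to 0.055.
- bead_jar: Clear jar with metal lid, 52 mm diameter, 65 mm high; origin at the centre of its underside. Not to be disturbed.
- parts_tray: Dark red open tray 130 x 100 x 22 mm; origin at the centre of its underside. Not to be disturbed.
- tweezers: Steel tweezers, about 140 mm long, 9 mm high, lying flat; origin at the middle underneath. Not to be disturbed.
Things that resemble listed ones, but are neither listed nor needed, are in the scene too. Several things have the shape of the shaft; the one meant has the colours described above.

How it is judged:
By the outcome, as a careful person would: the job done as asked, in the order asked, and still so for the second after the job is handed in, with the robot touching nothing.
It also fails if it takes over 61 s, if anything falls off the work surface, if the arm or the gripper's body presses on something with over 40 N, if the wrist force passes 120 N, or if a joint passes its speed limit or range.

### The arm

A 6-joint arm with a two-finger parallel gripper is mounted at the origin on the work surface. World frame = base frame: x ahead of the robot, y to its left, z up, the work surface at z = 0. Lengths are in mm, angles in rad, forces in N, time in s.
With the tool pointing down it reaches from about 350 to 725 mm from the base axis. Payload 4.3 kg.
Tool frame: the origin (TCP) lies midway between the tips of the shut fingers; the grasp point (between the pads) lies 19 mm behind it; x points along the fingers, y is the direction in which the jaws open and shut, and the axes are right-handed (so a half turn about x gives the same grasp; the last joint's range is limited). The gripper opens to 85 mm and grips with 20 to 120 N. Pads are 22 mm wide; open, the fingers measure 114 mm over their backs; the gripper's body (76 mm by 85 mm) begins 54 mm behind the grasp point. The pads swing forward as they close: fully open they stand 13 mm farther back than shut.
Start: joints at [-1.45, 0.377, 0.081, 1.274, 0, 1.46], TCP at [131.543, -559.789, 231.329] pointing down, gripper open.
Joint ranges: [-2.72, 2.72], [-0.84, 1.66], [-1.02, 1.22], [-1.77, 2.12], [-1.37, 1.28], [-3.14, 3.14]. Speed limits (rad/s): [2.57, 2.57, 3.14, 3.14, 3.14, 3.14].

### API

Orientations are given as a rotation vector (axis times angle).
In Python, from station import r gives the robot as it stands.
- The arm moves only by the shell command python3 -m inch 'ROWS' [OPENING] [FORCE]. ROWS is JSON, a list of rows, each a list of 2 entries, a list of its own where there are three numbers: the shift along the world's x, y, z in m, then the turn, a rotation vector about the world's x, y, z in degrees. A call has 1 to 20 rows; each row is the pose to reach, as a shift and turn from the pose commanded when the call began; what a row does not reach only later rows make up. A row lasts 1/10 s, in which the tool goes at most 50 mm and 8.59 degrees, less where a joint would pass 70% of its speed; a pose out of reach is approached as far as the arm can. A call with a gripper value outside its range is refused whole. OPENING is the gripper's target within -1 to 1 (fully open at 1, half-way at 0, shut at -1), set as the call begins (- or left out, the last holds). The fingers move at their own pace and stop on an object; FORCE is the grip in N (left out, the last holds). Time passes only in rows, so rows that repeat a pose let the fingers close. It gives the time, the measured TCP pose, the force and the opening at its end, in the units of the state.
- r.sense(): the state, without advancing time (a new reading comes with each control period).
- r.capture(name): name is "scene" or "top" or "wrist"; returns a dict with "img" (400x640x3 uint8, blue, green, red), "fx", "fy", "cx", "cy" (pixels), "distortion" ([k1, k2, p1, p2, k3] as OpenCV has them; the pictures are not rectified), "cam_to_world" (4x4, takes a point from camera to world coordinates). Camera axes: x right, y down, z forward; pixel columns grow to the right and rows downward; lengths in mm; the calibration is good to about 2 mm. A picture is of the moment at which its call begins. There is no depth.
- r.job_done(): hands the job in, once; it reports no verdict.
The state is a dict: "time_s": time; "joint_positions": joint angles; "qvel": joint speeds; "tau": joint torques, N m; "tcp_pos": TCP position; "ee_rot": TCP orientation; "contact_force": force on the tool from outside, world axes, zero at the start; "wrist_torque": the same for the moment, N m; "opening": finger opening in mm.
Only numpy, scipy, OpenCV 4.12 (cv2) and the standard library are available. Lean on these libraries where they do the work, as an engineer would, in place of code of your own. Each camera call takes 0.05 s, during which the arm holds its last target.

## Working session

There is one attempt and no reset: what is moved stays moved. The work goes in short steps, Python scripts to look and compute and a shell command to move; the robot and the scene stay as the last step left them, time stands still between calls to the robot, and variables do not carry over. Pictures are saved under pics/ and viewed, and the job is handed in when it is done.

```bash
ls; mkdir -p pics; python3 - <<'E'
from station import r
import cv2
print(r.sense())
for n in ("scene","top","wrist"):
    c=r.capture(n); cv2.imwrite(f"pics/{n}0.png",c["img"])
    print(n,c["fx"],c["fy"],c["cx"],c["cy"],c["distortion"],c["cam_to_world"])
E
```

```text
pics
{'time_s': 0.0, 'joint_positions': array([-1.45031211e+00,  3.78054651e-01,  7.96215681e-02,  1.27438452e+00,
       -1.22830733e-05,  1.46049940e+00]), 'qvel': array([-0.00207563, -0.00058328, -0.00064317,  0.00023787,  0.00130662,
       -0.00040273]), 'tau': array([ 1.46616130e-04, -4.63604271e+01,  2.69873250e+01,  2.08851165e-02,
        1.31822642e-05,  8.84651179e-07]), 'tcp_pos': array([ 131.44939982, -559.10344828,  230.36398968]), 'ee_rot': array([ 2.10000423,  0.24554121, -2.10005196]), 'contact_force': array([-0.31078118, -0.12929608,  0.27903294]), 'wrist_torque': array([ 0.07632827, -0.00527209,  0.04504588]), 'opening': 85.29457876632651}
scene 384.37924807490504 384.37924807490504 313.34792913883155 201.65357768706403 [0.01136127 0.         0.         0.         0.        ] [[ 8.00534919e-02  6.71340288e-01 -7.36813176e-01  1.13791400e+03]
 [ 9.96781237e-01 -5.07170569e-02  6.20882153e-02 -2.88221601e+01]
 [ 4.31332454e-03 -7.39411927e-01 -6.73239480e-01  7.33896837e+02]
 [ 0.00000000e+00  0.00000000e+00  0.00000000e+00  1.00000000e+00]]
top 503.4479213638268 503.4479213638268 314.2763433040367 200.42169939862123 [-0.15632315  0.          0.          0.          0.        ] [[-4.57200330e-02 -9.73176690e-01  2.25470195e-01  2.56654055e+02]
 [-9.98938496e-01  4.32702547e-02 -1.57976435e-02  2.76281768e+01]
 [ 5.61774568e-03 -2.25953126e-01 -9.74121977e-01  1.28769067e+03]
 [ 0.00000000e+00  0.00000000e+00  0.00000000e+00  1.00000000e+00]]
wrist 326.56734020016904 326.56734020016904 320.9392540808172 198.81572441698805 [-0.01485125  0.          0.          0.          0.        ] [[ 2.28527002e-01 -9.38859474e-01 -2.57523393e-01  1.97225778e+02]
 [-9.73536523e-01 -2.20775313e-01 -5.90330385e-02 -5.43156890e+02]
 [-1.43108022e-03  2.64199072e-01 -9.64467108e-01  3.72464946e+02]
 [ 0.00000000e+00  0.00000000e+00  0.00000000e+00  1.00000000e+00]]
```

View pics/scene0.png

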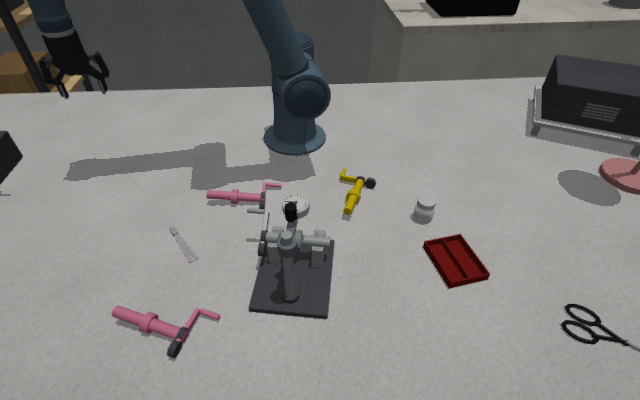

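View pics/top0.png

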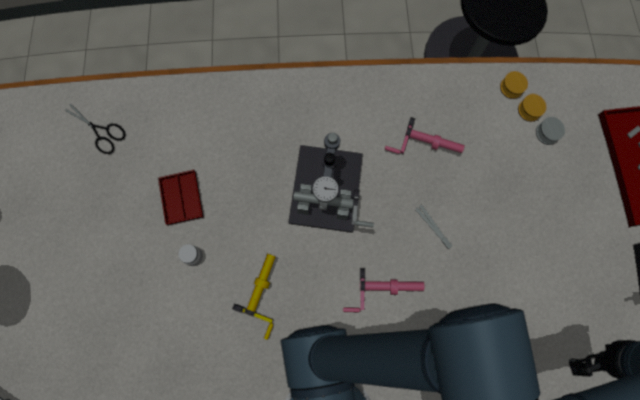

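View pics/wrist0.png

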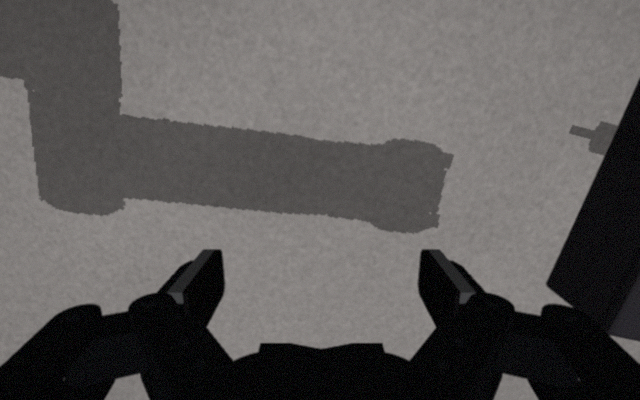

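```bash
python3 - <<'E'
import cv2
a=cv2.imread("pics/top0.png")[125:245,270:400]; cv2.imwrite("pics/topz.png",cv2.resize(a,None,fx=5,fy=5,interpolation=cv2.INTER_CUBIC))
a=cv2.imread("pics/scene0.png")[180:325,235:345]; cv2.imwrite("pics/scz.png",cv2.resize(a,None,fx=4,fy=4,interpolation=cv2.INTER_CUBIC))
E
```

```text
(no output)
```

View pics/topz.png

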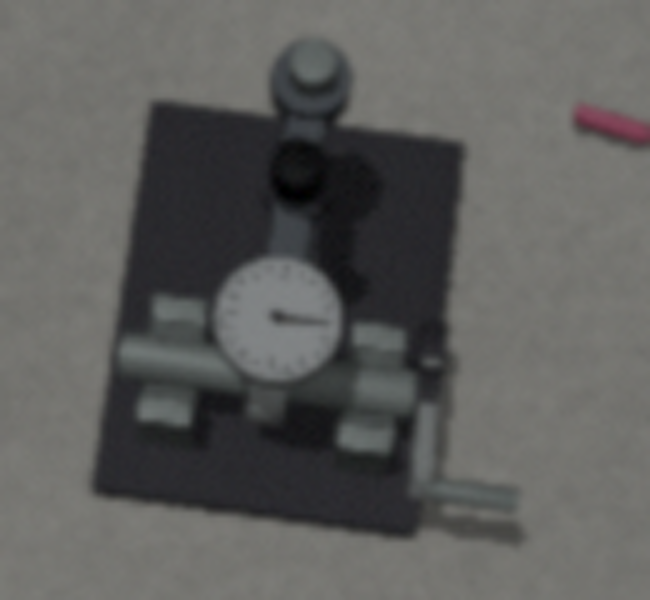

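View pics/scz.png

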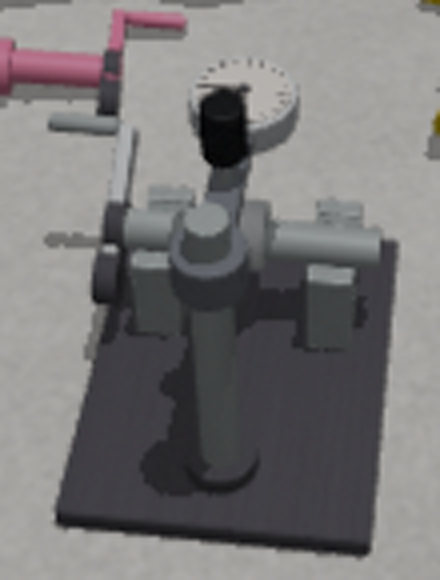

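```bash
cat > h.py <<'E'
import numpy as np, cv2
from scipy.optimize import least_squares
def proj(c,P):
    T=np.linalg.inv(c["cam_to_world"]); P=np.atleast_2d(P).astype(float)
    K=np.array([[c["fx"],0,c["cx"]],[0,c["fy"],c["cy"]],[0,0,1]])
    return cv2.projectPoints(P,cv2.Rodrigues(T[:3,:3])[0],T[:3,3],K,np.array(c["distortion"]))[0][:,0]
def stw(p,P):
    a=p[2]; R=np.array([[np.cos(a),-np.sin(a),0],[np.sin(a),np.cos(a),0],[0,0,1]])
    return np.atleast_2d(P)@R.T+[p[0],p[1],0]
E
python3 - <<'E'
from h import *
from station import r
ct=r.capture("top"); cs=r.capture("scene")
tz=lambda u,v:(270+u/5,125+v/5)
sz=lambda u,v:(235+u/4,180+v/4)
def model(p):
    zk=p[4]; x0=p[3]
    return [(ct,(115,0,212),tz(316,62)),(ct,(0,80,72),tz(118,357)),
     (ct,(x0+215,85,16),tz(155,103)),(ct,(x0+215,-85,16),tz(463,145)),(ct,(x0,-85,16),tz(415,535)),(ct,(x0,85,16),tz(97,490)),
     (ct,(0,0,zk-30),tz(280,318)),(ct,(60,0,zk+17),tz(300,165)),(ct,(-52,-106,102),tz(470,494)),
     (cs,(115,0,212),sz(210,220)),(cs,(0,0,zk-30),sz(245,92)),(cs,(-52,-106,102),sz(84,122)),
     (cs,(0,80,72),sz(380,245)),(cs,(x0+215,-85,16),sz(58,514)),(cs,(x0+215,85,16),sz(370,542)),(cs,(60,0,zk+17),sz(223,97))]
def f(p):
    p=np.array(p); return np.concatenate([proj(c,stw(p,P))[0]-uv for c,P,uv in model(p)])
s=least_squares(f,[600,0,0,-80,210],x_scale=[100,100,1,100,100],loss='soft_l1')
p=s.x;print(p); print(f(p).reshape(-1,2).round(1))
np.save("p.npy",p)
for n,P in dict(knob=(60,0,p[4]),pin=(-52,-106,102),tip=(0,0,p[4]-90),org=(0,0,0)).items(): print(n,stw(p,P))
E
```

```text
[ 5.37355224e+02 -1.64417752e+01 -1.81530549e-01 -5.94065423e+01
  2.16010744e+02]
[[-1.  -0.1]
 [-1.4 -0.4]
 [-1.4 -1.1]
 [ 0.3 -1.2]
 [ 0.4  0. ]
 [-1.7  0.1]
 [-0.7  0.2]
 [-0.5 -0.7]
 [ 1.4  0.4]
 [-1.  -1.4]
 [-0.9 -0.7]
 [-0.9  0. ]
 [ 1.2  0.2]
 [-1.6 -1. ]
 [ 0.2 -0.6]
 [-0.4  0.9]]
knob [[596.36933607 -27.27388623 216.01074385]]
pin [[ 467.0729315  -111.31220942  102.        ]]
tip [[537.35522446 -16.44177516 126.01074385]]
org [[537.35522446 -16.44177516   0.        ]]
```

```bash
python3 - <<'E'
from h import *
from station import r
from scipy.spatial.transform import Rotation as R
s=r.sense();print(s['time_s'])
M=R.from_rotvec(s['ee_rot']).as_matrix();print(M.round(3))
print(np.degrees(np.arctan2(M[1,1],M[0,1])), np.degrees(np.load('p.npy')[2]))
c=r.capture("wrist"); T=np.eye(4);T[:3,:3]=M;T[:3,3]=s['tcp_pos']
print((np.linalg.inv(T)@c["cam_to_world"]).round(3))
np.save("tc.npy",np.linalg.inv(T)@c["cam_to_world"])
E
```

```text
0.25
[[-0.     0.229 -0.973]
 [ 0.001 -0.973 -0.229]
 [-1.    -0.001 -0.   ]]
-76.77358697797237 -10.400934330255073
[[  -0.      -0.264    0.964 -141.99 ]
 [   1.      -0.       0.      -0.806]
 [   0.       0.964    0.264  -67.697]
 [   0.       0.       0.       1.   ]]
```

```bash
python3 -m inch '[[[0.02,0.03,0.07],[0,0,8]],[[0.045,0.055,0.08],[0,0,16]],[[0.07,0.083,0.08],[0,0,24]],[[0.095,0.111,0.08],[0,0,32]],[[0.12,0.139,0.08],[0,0,40]],[[0.145,0.167,0.08],[0,0,48]],[[0.17,0.195,0.08],[0,0,56]],[[0.195,0.223,0.08],[0,0,64]],[[0.22,0.251,0.08],[0,0,72]],[[0.245,0.279,0.08],[0,0,80]],[[0.27,0.307,0.08],[0,0,88]],[[0.295,0.335,0.08],[0,0,96]],[[0.32,0.363,0.08],[0,0,104]],[[0.345,0.391,0.08],[0,0,112]],[[0.37,0.419,0.08],[0,0,120]],[[0.395,0.447,0.08],[0,0,128]],[[0.42,0.475,0.08],[0,0,136]],[[0.445,0.505,0.08],[0,0,144]],[[0.465,0.532,0.08],[0,0,152]],[[0.465,0.532,0.08],[0,0,156.4]]]' 1
python3 - <<'E'
from station import r
from h import *
for n in ("wrist","scene","top"):
    c=r.capture(n); cv2.imwrite(f"pics/{n}1.png",c["img"])
    print(n,c["cam_to_world"].round(3).tolist())
s=r.sense();print(s["time_s"],s["tcp_pos"],s["ee_rot"],s["joint_positions"],s["contact_force"])
E
```

```text
time_s: 2.3
tcp_pos: [598.3, -24.3, 310.3]
ee_rot: [0.136, 1.567, -0.134]
contact_force: [-0.0, -0.7, 0.5]
opening: 85.6
wrist [[0.172, 0.95, 0.262, 532.744], [0.985, -0.166, -0.044, -12.112], [0.001, 0.265, -0.964, 452.286], [0.0, 0.0, 0.0, 1.0]]
scene [[0.08, 0.671, -0.737, 1137.914], [0.997, -0.051, 0.062, -28.822], [0.004, -0.739, -0.673, 733.897], [0.0, 0.0, 0.0, 1.0]]
top [[-0.046, -0.973, 0.225, 256.654], [-0.999, 0.043, -0.016, 27.628], [0.006, -0.226, -0.974, 1287.691], [0.0, 0.0, 0.0, 1.0]]
2.45 [596.54475927 -27.48285941 311.01681523] [ 0.14289305  1.56665685 -0.14300271] [-1.52180360e-01  4.27932416e-01  3.61563520e-01  1.50501263e+00
 -1.05692195e-04  2.98572158e-02] [ 0.53702373 -0.01750785  0.02154502]
```

View pics/wrist1.png

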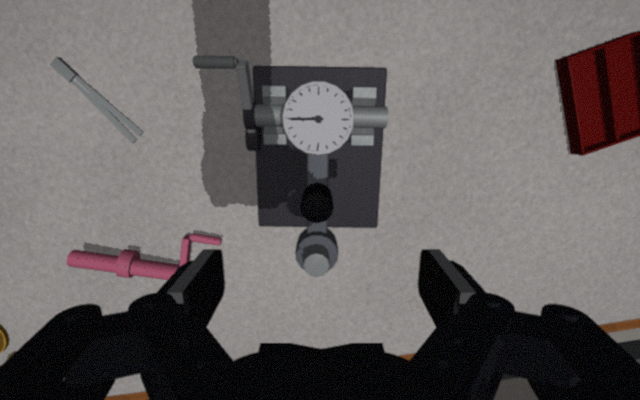

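```bash
python3 - <<'E'
from h import *
from station import r
ct=r.capture("top"); cs=r.capture("scene"); cw=r.capture("wrist")
tz=lambda u,v:(270+u/5,125+v/5)
sz=lambda u,v:(235+u/4,180+v/4)
def model(p):
    zk=p[4]; x0=p[3]
    return [(cw,(115,0,212),(316,264)),(cw,(0,0,zk-30),(318,118)),(cw,(x0+215,85,16),(377,227)),(cw,(x0+215,-85,16),(259,227)),(cw,(x0,-85,16),(254,67)),(cw,(x0,85,16),(386,67)),(cw,(0,80,72),(387,117)),(cw,(-52,-106,102),(215,62)),(cw,(60,0,zk+17),(317,203)),
     (ct,(115,0,212),tz(316,62)),(ct,(0,80,72),tz(118,357)),
     (ct,(x0+215,85,16),tz(155,103)),(ct,(x0+215,-85,16),tz(463,145)),(ct,(x0,-85,16),tz(415,535)),(ct,(x0,85,16),tz(97,490)),
     (ct,(0,0,zk-30),tz(280,318)),(ct,(60,0,zk+17),tz(300,165)),(ct,(-52,-106,102),tz(470,494)),
     (cs,(115,0,212),sz(210,220)),(cs,(0,0,zk-30),sz(245,92)),(cs,(-52,-106,102),sz(84,122)),
     (cs,(0,80,72),sz(380,245)),(cs,(x0+215,-85,16),sz(58,514)),(cs,(x0+215,85,16),sz(370,542)),(cs,(60,0,zk+17),sz(223,97))]
def f(p,raw=0):
    p=np.array(p); return np.concatenate([(proj(c,stw(p,P))[0]-uv)/(1 if raw else (1 if c is cw else .7)) for c,P,uv in model(p)])
s=least_squares(f,[540,-16,-.18,-60,210],x_scale=[100,100,1,100,100],loss='soft_l1')
p=s.x;print(p,np.degrees(p[2])); print(f(p,1).reshape(-1,2).round(1).tolist())
np.save("p.npy",p)
for n,P in dict(knob=(60,0,p[4]),pin=(-52,-106,102),col=(115,0,0)).items(): print(n,stw(p,P))
s=r.sense();print(s["time_s"],s["tcp_pos"])
E
```

```text
[ 5.37037597e+02 -1.80158952e+01 -1.87831325e-01 -5.86535247e+01
  2.14187093e+02] -10.761942160317691
[[2.2, 0.2], [0.8, -0.5], [1.9, 0.8], [0.6, 0.3], [-2.1, -1.3], [1.6, -0.7], [3.0, -1.6], [-1.1, -0.1], [1.2, 3.2], [0.1, 0.1], [-0.8, -0.5], [-0.4, -1.4], [1.3, -1.1], [0.9, 0.0], [-1.1, -0.3], [0.0, 0.6], [0.3, -0.3], [1.9, 0.8], [-2.3, -1.5], [-1.7, -0.2], [-1.4, -0.2], [0.5, 0.3], [-2.8, -1.0], [-1.1, -0.2], [-1.3, 1.5]]
knob [[595.98228658 -29.2196234  214.18709286]]
pin [[ 466.15894544 -112.44161626  102.        ]]
col [[650.01491904 -39.48970763   0.        ]]
2.6 [596.21803983 -28.39509189 311.50849749]
```

```bash
python3 -m inch '[[[0,-0.001,-0.03],[0,0,0]],[[0,-0.001,-0.06],[0,0,0]],[[0,-0.001,-0.09],[0,0,0]],[[0,-0.001,-0.105],[0,0,0]],[[0,-0.001,-0.11],[0,0,0]],[[0,-0.001,-0.11],[0,0,0]]]' 0 20
python3 -m inch '[[[0,0,0],[0,0,0]],[[0,0,0],[0,0,0]],[[0,0,0],[0,0,0]],[[0,0,0],[0,0,0]],[[0,0,0],[0,0,0]],[[0,0,0],[0,0,0]]]' -0.8 20
python3 - <<'E'
from station import r
from h import *
c=r.capture("wrist"); cv2.imwrite(f"pics/wrist2.png",c["img"])
s=r.sense();print(s)
E
```

```text
time_s: 3.2
tcp_pos: [595.9, -29.3, 201.1]
ee_rot: [0.143, 1.567, -0.143]
contact_force: [0.1, -0.5, 0.8]
opening: 42.9
time_s: 3.8
tcp_pos: [597.6, -27.4, 203.0]
ee_rot: [0.144, 1.563, -0.139]
contact_force: [-0.2, 6.1, 0.8]
opening: 23.3
{'time_s': 3.85, 'joint_positions': array([-0.15345005,  0.43062032,  0.08794778,  1.22544402,  0.00311811,
        0.02678672]), 'qvel': array([ 5.49766004e-04, -9.38878090e-04,  4.55222701e-05, -1.41974057e-03,
       -7.01369072e-04,  7.16626087e-04]), 'tau': array([-3.01113904e+00, -4.78484559e+01,  2.65316123e+01, -2.72155562e-01,
       -1.42738357e+00, -4.42024815e-03]), 'tcp_pos': array([597.56864823, -27.39055473, 202.95515115]), 'ee_rot': array([ 0.14377647,  1.5632847 , -0.13915148]), 'contact_force': array([0.23612237, 5.13305227, 1.74957085]), 'wrist_torque': array([ 0.89813698, -0.02448615,  0.0121156 ]), 'opening': 23.42842640140887}
```

View pics/wrist2.png

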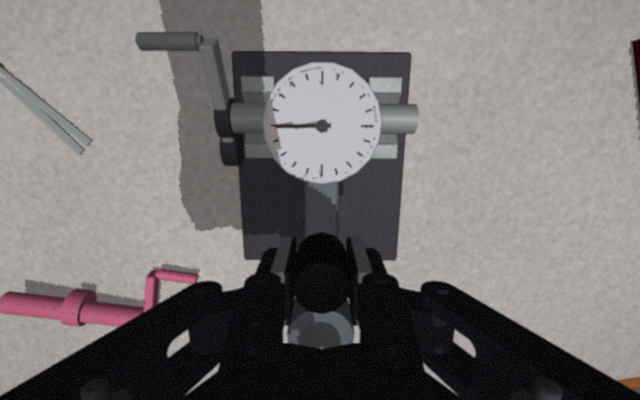

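```bash
cat > needle.py <<'E'
from h import *
from station import r
import sys
def needle(c,zd,tag=None,yaw=None,S=5):
    p=np.load("p.npy"); yaw=p[2] if yaw is None else yaw
    # rectified patch centred on predicted dial, then refined by white blob
    g=np.arange(-40,40,1/S); X,Y=np.meshgrid(g,-g)  # col=+x stand, row=-y stand
    off=np.zeros(2)
    for k in range(3):
        P=np.stack([X+off[0],Y+off[1],np.full_like(X,zd)],-1).reshape(-1,3)
        uv=proj(c,stw([p[0],p[1],yaw],P)).astype(np.float32).reshape(X.shape+(2,))
        im=cv2.cvtColor(cv2.remap(c["img"],uv[...,0],uv[...,1],cv2.INTER_LINEAR),cv2.COLOR_BGR2GRAY)
        _,m=cv2.threshold(cv2.GaussianBlur(im,(5,5),0),0,255,cv2.THRESH_OTSU)
        n,l,st,ce=cv2.connectedComponentsWithStats(m)
        i=1+np.argmax(st[1:,4]); cs,_=cv2.findContours((l==i).astype(np.uint8),cv2.RETR_EXTERNAL,cv2.CHAIN_APPROX_NONE)
        hull=cv2.convexHull(max(cs,key=len)); (cx,cy),rad=cv2.minEnclosingCircle(hull)
        M=cv2.moments(hull); cx,cy=M['m10']/M['m00'],M['m01']/M['m00']
        off+=[cx/S-40,40-cy/S]
    a=np.radians(np.arange(0,360,.5)); rr=np.arange(8,19,.25)
    def f(t0=0):
        u=(40+np.outer(rr,-np.sin(a)))*S; v=(40+np.outer(rr,np.cos(a)))*S # value a=0 -> -y(down in patch); clockwise from above
        return cv2.remap(im,u.astype(np.float32),v.astype(np.float32),cv2.INTER_LINEAR).astype(float)
    d=f().mean(0); d=np.median(d)-d
    k=np.argmax(d); w=np.arange(k-14,k+15); ww=np.clip(d[w%720],0,None)
    ang=np.radians((w*ww).sum()/ww.sum()*.5)
    if tag: cv2.imwrite(f"pics/{tag}.png",im)
    return ang%(2*np.pi),off,rad/S,d[k]
if __name__=="__main__":
    zd=float(sys.argv[1]); tag=sys.argv[2]
    c=r.capture("wrist"); cv2.imwrite(f"pics/w_{tag}.png",c["img"])
    print(needle(c,zd,"n_"+tag)); s=r.sense(); print(s["time_s"],s["tcp_pos"].round(2),s["contact_force"].round(2),s["opening"])
E
python3 needle.py 185 a
python3 -m inch '[[[0,0.0015,-0.003],[0,0,0]],[[0,0.0015,-0.007],[0,0,0]],[[0,0.0015,-0.011],[0,0,0]],[[0,0.0015,-0.015],[0,0,0]],[[0,0.0015,-0.019],[0,0,0]],[[0,0.0015,-0.023],[0,0,0]],[[0,0.0015,-0.026],[0,0,0]],[[0,0.0015,-0.026],[0,0,0]]]'
python3 needle.py 159 b
```

```text
(np.float64(6.178645914313115), array([-3.35122176, 14.78744681]), 54.279388427734375, np.float64(134.12499999999997))
3.9 [597.6  -27.38 202.95] [0.15 4.4  1.36] 23.37008621913003
time_s: 4.7
tcp_pos: [597.5, -27.4, 174.9]
ee_rot: [0.142, 1.565, -0.142]
contact_force: [5.6, 1.1, 0.1]
opening: 23.2
(np.float64(0.043187322948869074), array([ 2.53332233, 10.67386712]), 36.974639892578125, np.float64(137.36363636363637))
4.75 [597.51 -27.38 174.87] [6.35 1.84 0.41] 23.33991385613101
```

View pics/w_b.png

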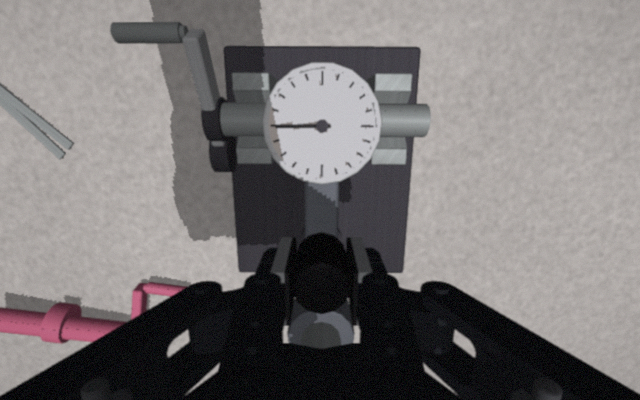

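View pics/n_b.png

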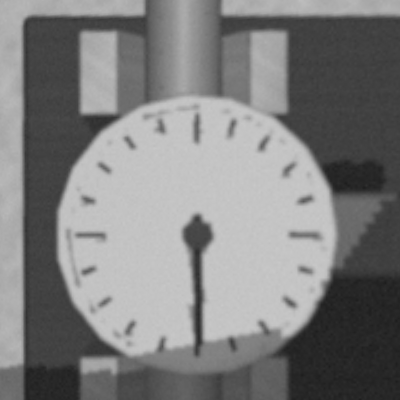

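```bash
python3 - <<'E'
s=open('needle.py').read()
a=s.index("        _,m=cv2"); b=s.index("        off+=")
s=s[:a]+'''        C=cv2.HoughCircles(cv2.GaussianBlur(im,(5,5),0),cv2.HOUGH_GRADIENT,1.5,400,param1=100,param2=20,minRadius=130,maxRadius=155)
        if C is None: break
        cx,cy,rad=C[0,0]
'''+s[b:]
open('needle.py','w').write(s)
E
python3 -m inch '[[[0.0015,0.0005,-0.0015],[0,0,0]],[[0.0015,0.0005,-0.003],[0,0,0]],[[0.0015,0.0005,-0.003],[0,0,0]]]'
python3 needle.py 157 c
```

```text
time_s: 5.05
tcp_pos: [597.5, -27.3, 171.7]
ee_rot: [0.142, 1.567, -0.143]
contact_force: [2.0, -1.1, 0.3]
opening: 23.7
(np.float64(6.21794862558762), array([1.64999771, 2.85000229]), np.float32(27.89), np.float64(139.0681818181818))
5.1 [597.5  -27.32 171.68] [ 1.37 -1.96  0.6 ] 23.333598208324048
```

View pics/n_c.png

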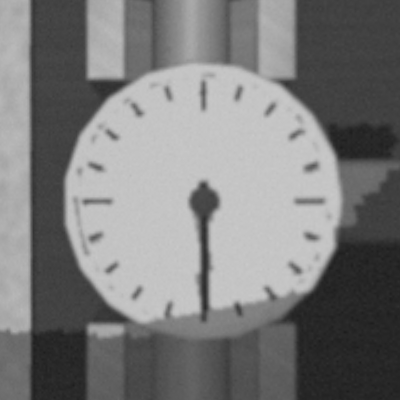

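```bash

python3 -m inch '[[[0,-0,-0.0015],[0,0,0]],[[0,0,-0.003],[0,0,0]],[[0,0,-0.003],[0,0,0]]]'
python3 needle.py 154 d
```

```text
time_s: 5.4
tcp_pos: [597.5, -27.3, 168.9]
ee_rot: [0.142, 1.567, -0.143]
contact_force: [-0.1, -4.6, 1.5]
opening: 23.4
(np.float64(0.004834658924721873), array([1.04999542, 3.15000153]), np.float32(27.11), np.float64(149.36363636363637))
5.45 [597.53 -27.27 168.96] [-0.31 -3.85  1.2 ] 23.176139294310282
```

```bash

python3 -m inch '[[[0,-0.001,-0.001],[0,0,0]],[[0,-0.001,-0.002],[0,0,0]],[[0,-0.001,-0.002],[0,0,0]]]'
python3 needle.py 152 e
```

```text
time_s: 5.75
tcp_pos: [597.5, -27.4, 167.1]
ee_rot: [0.143, 1.567, -0.141]
contact_force: [-2.0, 0.2, 3.3]
opening: 23.4
(np.float64(0.15733791476279682), array([1.65000153, 3.15000153]), np.float32(27.8), np.float64(144.27272727272728))
5.8 [597.57 -27.33 167.16] [-2.23  0.49  3.77] 23.44916790133916
```

View pics/n_e.png

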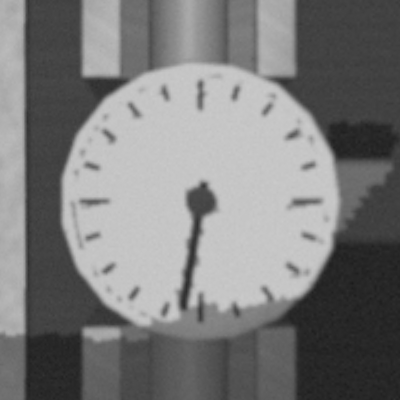

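```bash

python3 -m inch '[[[0,0,-0.001],[0,0,0]],[[0,0,-0.002],[0,0,0]],[[0,0,-0.003],[0,0,0]],[[0,0,-0.0033],[0,0,0]],[[0,0,-0.0033],[0,0,0]]]'
python3 needle.py 149 f
```

```text
time_s: 6.3
tcp_pos: [597.6, -27.3, 163.9]
ee_rot: [0.143, 1.567, -0.141]
contact_force: [-3.7, 0.5, 5.1]
opening: 23.5
(np.float64(1.4407803811152637), array([2.25      , 3.15000153]), np.float32(27.679998), np.float64(137.625))
6.35 [597.58 -27.37 163.92] [-3.21  0.89  4.36] 23.251603822642466
```

View pics/n_f.png

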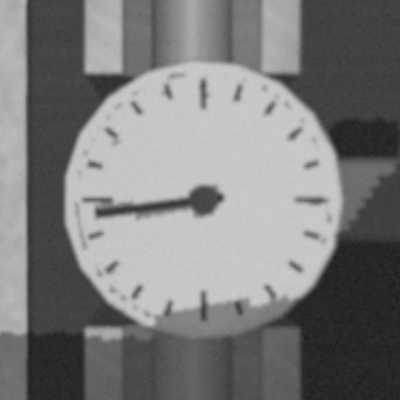

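```bash

python3 -m inch '[[[0.001,0,-0.0004],[0,0,0]],[[0.001,0,-0.0004],[0,0,0]]]'
python3 needle.py 149 g
python3 -m inch '[[[0,0,0],[0,0,0]],[[0,0,0],[0,0,0]],[[0,0,0],[0,0,0]],[[0,0,0],[0,0,0]]]' 0.2
python3 needle.py 149 h
```

```text
time_s: 6.55
tcp_pos: [597.6, -27.3, 163.1]
ee_rot: [0.143, 1.569, -0.142]
contact_force: [-6.5, 1.5, 5.4]
opening: 23.2
(np.float64(1.7585641441515072), array([1.34999847, 3.15000153]), np.float32(27.41), np.float64(136.17045454545453))
6.6 [597.56 -27.34 163.07] [-5.95  0.36  4.24] 23.420354299714305
time_s: 7.0
tcp_pos: [599.4, -27.9, 163.5]
ee_rot: [0.142, 1.566, -0.142]
contact_force: [-0.3, -0.6, -0.5]
opening: 51.2
(np.float64(1.7780522931811018), array([1.94999695, 2.85000229]), np.float32(27.710001), np.float64(136.11363636363635))
7.05 [599.3  -27.89 163.53] [ 0.11 -0.58  0.78] 51.32198671818635
```

View pics/n_h.png

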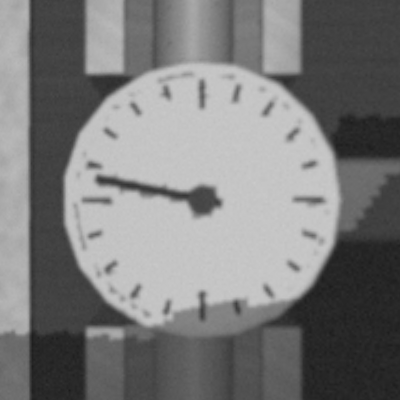

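```bash

python3 -m inch '[[[0,0,0.04],[0,0,0]],[[0,0,0.085],[0,0,0]],[[-0.012,-0.008,0.1],[0,0,-8]],[[-0.024,-0.016,0.1],[0,0,-16]],[[-0.036,-0.024,0.1],[0,0,-24]],[[-0.048,-0.032,0.1],[0,0,-32]],[[-0.06,-0.04,0.1],[0,0,-40]],[[-0.072,-0.048,0.1],[0,0,-48]],[[-0.084,-0.056,0.1],[0,0,-56]],[[-0.096,-0.064,0.09],[0,0,-64]],[[-0.108,-0.07,0.07],[0,0,-72]],[[-0.12,-0.076,0.05],[0,0,-80]],[[-0.132,-0.083,0.03],[0,0,-88]],[[-0.132,-0.083,0.012],[0,0,-90.4]],[[-0.132,-0.083,0.012],[0,0,-90.4]]]' -0.3
python3 - <<'E'
from station import r
from h import *
for n in ("wrist","scene","top"):
    c=r.capture(n); cv2.imwrite(f"pics/{n}3.png",c["img"])
s=r.sense();print(s["time_s"],s["tcp_pos"],s["joint_positions"],s["contact_force"],s["opening"])
p=np.load("p.npy");c=r.capture("wrist")
for th in (-60,-55,-65):
  t=np.radians(th); print(th,proj(c,stw(p,[(60*np.sin(t),y,72+60*np.cos(t)) for y in(-86,-106,-126)])).round(0).tolist())
E
```

```text
time_s: 8.55
tcp_pos: [465.0, -110.3, 173.5]
ee_rot: [1.346, 1.118, -1.349]
contact_force: [-0.0, 0.2, 0.6]
opening: 30.1
8.7 [ 467.80010505 -110.94378464  176.53246471] [-3.64932259e-01  2.11936131e-01 -2.90847551e-01  1.06654472e+00
  4.31534641e-05  1.39289505e+00] [-0.73312552  0.17171012 -0.14420954] 29.931297526006496
-60 [[318.0, 185.0], [318.0, 213.0], [318.0, 240.0]]
-55 [[322.0, 186.0], [322.0, 215.0], [322.0, 242.0]]
-65 [[315.0, 184.0], [315.0, 211.0], [315.0, 237.0]]
```

View pics/wrist3.png

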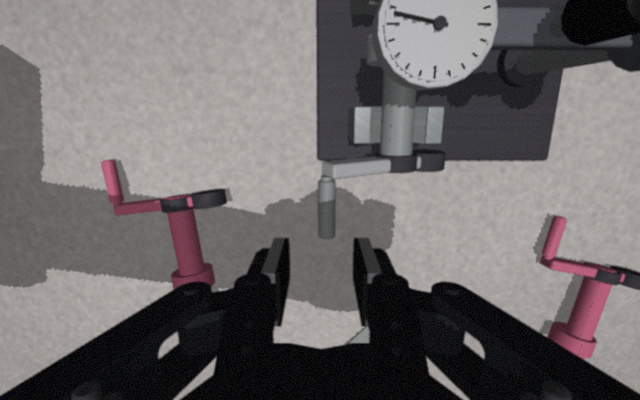

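View pics/scene3.png

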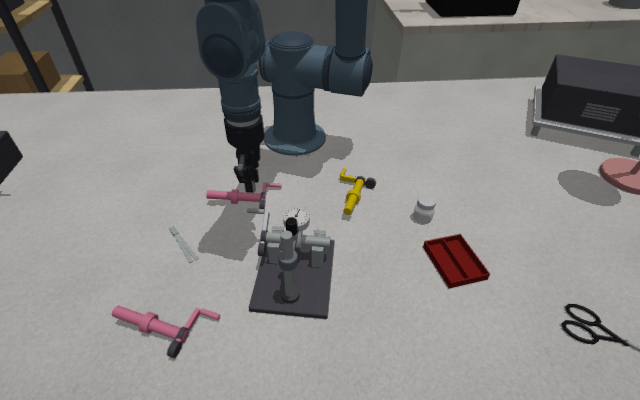

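```bash
python3 - <<'E'
from h import *
p=np.load("p.npy"); q=stw(p,(2,3,0))[0]; p[:2]=q[:2]; np.save("p.npy",p); print(p)
E
python3 -m inch '[[[0.0043,0.001,-0.02],[0,0,0]],[[0.0043,0.001,-0.045],[0,0,0]],[[0.0043,0.001,-0.068],[0,0,0]],[[0.0043,0.001,-0.08],[0,0,0]],[[0.0043,0.001,-0.0875],[0,0,0]],[[0.0043,0.001,-0.0875],[0,0,0]]]'
python3 - <<'E'
from station import r
from h import *
for n in ("wrist",):
    c=r.capture(n); cv2.imwrite(f"pics/{n}4.png",c["img"])
s=r.sense();print(s["time_s"],s["tcp_pos"],s["contact_force"],s["opening"])
E
```

```text
[ 5.39562606e+02 -1.54421183e+01 -1.87831325e-01 -5.86535247e+01
  2.14187093e+02]
time_s: 9.35
tcp_pos: [471.5, -109.7, 88.1]
ee_rot: [1.346, 1.115, -1.346]
contact_force: [-0.3, -0.1, 0.1]
opening: 29.9
9.4 [ 471.9828317  -109.92133089   88.70650287] [ 0.00208638  0.74181301 -0.11589654] 30.227795551638977
```

View pics/wrist4.png

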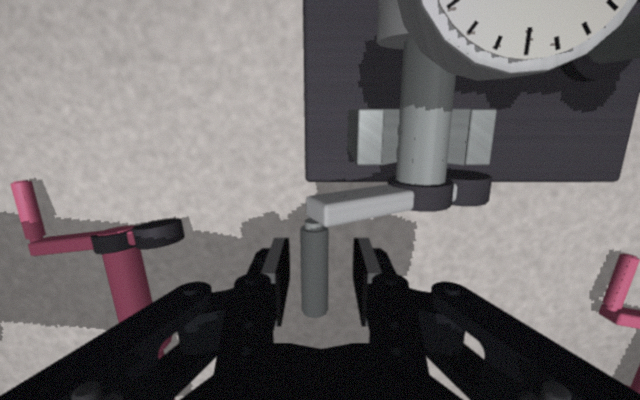

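```bash

python3 -m inch '[[[0,0,0],[0,0,0]],[[0,0,0],[0,0,0]],[[0.0025,-0.0005,0.0034],[0,0,0]],[[0.0051,-0.001,0.0068],[0,0,0]],[[0.0077,-0.0015,0.0098],[0,0,0]],[[0.0102,-0.0019,0.0127],[0,0,0]],[[0.013,-0.0025,0.0153],[0,0,0]],[[0.016,-0.003,0.0179],[0,0,0]],[[0.0192,-0.0037,0.0202],[0,0,0]],[[0.0224,-0.0043,0.0223],[0,0,0]],[[0.0258,-0.005,0.024],[0,0,0]],[[0.0293,-0.0056,0.0257],[0,0,0]],[[0.033,-0.0063,0.0272],[0,0,0]],[[0.0366,-0.007,0.0283],[0,0,0]],[[0.0366,-0.007,0.0283],[0,0,0]]]' -0.53
python3 - <<'E'
from station import r
from h import *
for n in ("wrist","top"):
    c=r.capture(n); cv2.imwrite(f"pics/{n}5.png",c["img"])
    if n=="top": cv2.imwrite("pics/top5z.png",cv2.resize(c["img"][125:245,270:400],None,fx=5,fy=5,interpolation=cv2.INTER_CUBIC))
s=r.sense();print(s["time_s"],s["tcp_pos"],s["contact_force"],s["opening"])
E
```

```text
time_s: 10.9
tcp_pos: [508.9, -117.0, 116.7]
ee_rot: [1.347, 1.113, -1.345]
contact_force: [-0.5, 0.2, 0.1]
opening: 19.8
11.0 [ 508.34756224 -116.9441881   116.53042151] [ 0.11115485 -0.61929159 -0.65904916] 19.840072834345882
```

View pics/wrist5.png

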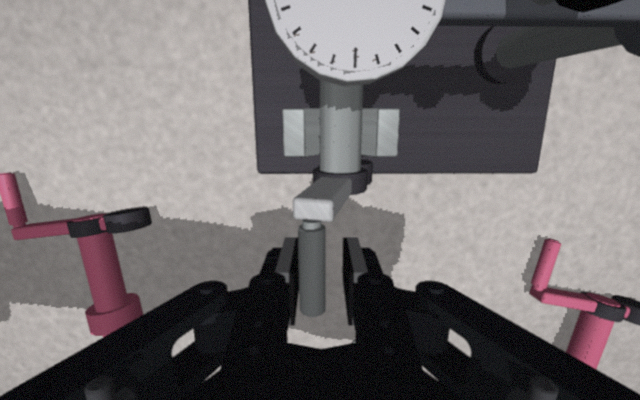

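View pics/top5z.png

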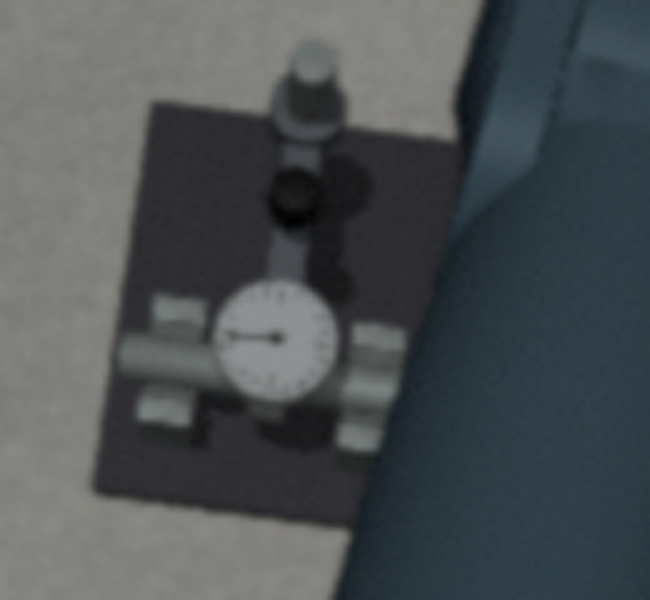

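```bash

python3 -m inch '[[[0.004,-0.0008,0.0009],[0,0,0]],[[0.0081,-0.0015,0.0015],[0,0,0]],[[0.0122,-0.0023,0.0019],[0,0,0]],[[0.0162,-0.0031,0.002],[0,0,0]],[[0.0203,-0.0039,0.0018],[0,0,0]],[[0.0245,-0.0047,0.0013],[0,0,0]],[[0.0285,-0.0054,0.0005],[0,0,0]],[[0.0324,-0.0062,-0.0006],[0,0,0]],[[0.0363,-0.0069,-0.002],[0,0,0]],[[0.0402,-0.0076,-0.0036],[0,0,0]],[[0.0438,-0.0083,-0.0055],[0,0,0]],[[0.0447,-0.0085,-0.006],[0,0,0]],[[0.0447,-0.0085,-0.006],[0,0,0]]]'
cat > look.py <<'E'
import sys
from needle import *
tag=sys.argv[1]; zd=float(sys.argv[2]) if len(sys.argv)>2 else 146
p=np.load("p.npy")
c=r.capture("wrist"); cv2.imwrite(f"pics/w_{tag}.png",c["img"])
c=r.capture("top"); print("top needle",needle(c,zd,"t_"+tag))
s=r.sense(); d=s["tcp_pos"]-[p[0],p[1],0]; R=np.array([[np.cos(p[2]),np.sin(p[2])],[-np.sin(p[2]),np.cos(p[2])]])
xs=R@d[:2]; px=xs[0]-s["opening"]/2+6
print(s["time_s"],"tcp stand",xs.round(2),d[2].round(2),"F",s["contact_force"].round(1),"op",s["opening"],"theta if left finger touches",np.degrees(np.arcsin(px/60)), "right",np.degrees(np.arcsin((xs[0]+s["opening"]/2-6)/60)))
E
python3 look.py 30
python3 - <<'E'
from needle import *
# same measurement on earlier pictures
from station import r
c=r.capture("top")
for f,z in(("top0",185),("top1",185),("top5",146)):
    c["img"]=cv2.imread(f"pics/{f}.png"); print(f,needle(c,z,"t_"+f))
E
```

```text
time_s: 12.3
tcp_pos: [552.9, -125.3, 110.3]
ee_rot: [1.347, 1.114, -1.346]
contact_force: [-0.4, -0.3, 0.3]
opening: 19.9Traceback (most recent call last):
  File "look.py", line 6, in <module>
    c=r.capture("top"); print("top needle",needle(c,zd,"t_"+tag))
                                           ~~~~~~^^^^^^^^^^^^^^^
  File "needle.py", line 25, in needle
    return ang%(2*np.pi),off,rad/S,d[k]
                             ^^^
UnboundLocalError: cannot access local variable 'rad' where it is not associated with a value
Traceback (most recent call last):
  File "needle.py", line 25, in needle
    return ang%(2*np.pi),off,rad/S,d[k]
                             ^^^
UnboundLocalError: cannot access local variable 'rad' where it is not associated with a value
```

```bash
python3 -c "
import cv2,numpy as np
a=[cv2.imread(f'pics/{n}.png') for n in('t_30','t_top5')]
cv2.imwrite('pics/m30.png',np.hstack(a))"
```

```text
[ WARN:0@0.020] global loadsave.cpp:275 findDecoder imread_('pics/t_top5.png'): can't open/read file: check file path/integrity
Traceback (most recent call last):
ValueError: all the input arrays must have same number of dimensions, but the array at index 0 has 3 dimension(s) and the array at index 1 has 1 dimension(s)
```

View pics/w_30.png

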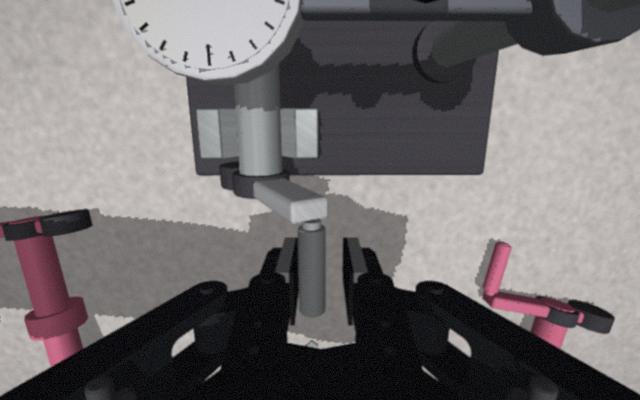

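```bash
sed -i 's/param1=100,param2=20/param1=40,param2=15/' needle.py
python3 look.py 30
cat > old.py <<'E'
from needle import *
import sys
c=r.capture("top")
for a in sys.argv[1:]:
    f,z=a.split(","); c["img"]=cv2.imread(f"pics/{f}.png"); print(f,needle(c,float(z),"t_"+f))
E
python3 old.py top0,185 top1,185 top3,146 top5,146
python3 -c "
import cv2,numpy as np
a=[cv2.resize(cv2.imread(f'pics/{n}.png'),(390,390)) for n in('t_30','t_top5')]
cv2.imwrite('pics/m30.png',np.hstack(a))"
```

```text
top needle (np.float64(3.7709001414262877), array([-0.45000076, -0.75      ]), np.float32(29.15), np.float64(41.04545454545455))
12.55 tcp stand [  33.51 -105.5 ] 110.64 F [-0.4 -0.4 -0.4] op 20.363717558557248 theta if left finger touches 29.25664439493782 right 38.911386810916156Traceback (most recent call last):
  File "old.py", line 5, in <module>
    f,z=a.split(","); c["img"]=cv2.imread(f"pics/{f}.png"); print(f,needle(c,float(z),"t_"+f))
                                                                    ~~~~~~^^^^^^^^^^^^^^^^^^^
  File "needle.py", line 25, in needle
    return ang%(2*np.pi),off,rad/S,d[k]
                             ^^^
UnboundLocalError: cannot access local variable 'rad' where it is not associated with a value
[ WARN:0@0.023] global loadsave.cpp:275 findDecoder imread_('pics/t_top5.png'): can't open/read file: check file path/integrity
Traceback (most recent call last):
cv2.error: OpenCV(4.12.0) /io/opencv/modules/imgproc/src/resize.cpp:4208: error: (-215:Assertion failed) !ssize.empty() in function 'resize'
```

```bash
sed -i 's/if C is None: break/if C is None: rad=0; break/' needle.py
python3 old.py top0,185 top1,185 top3,146 top5,146
python3 -c "
import cv2,numpy as np
a=[cv2.resize(cv2.imread(f'pics/{n}.png'),(390,390)) for n in('t_30','t_top5')]
cv2.imwrite('pics/m30.png',np.hstack(a))"
```

```text
top0 (np.float64(6.2803142726117365), array([0., 0.]), 0.0, np.float64(37.43181818181817))
top1 (np.float64(3.3771068130515975), array([0., 0.]), 0.0, np.float64(3.4772727272727337))
top3 (np.float64(1.6765774838847578), array([0., 0.]), 0.0, np.float64(33.124999999999986))
top5 (np.float64(3.0492208765806756), array([ 0.45000458, -1.34999847]), np.float32(28.34), np.float64(36.750000000000014))
```

View pics/m30.png

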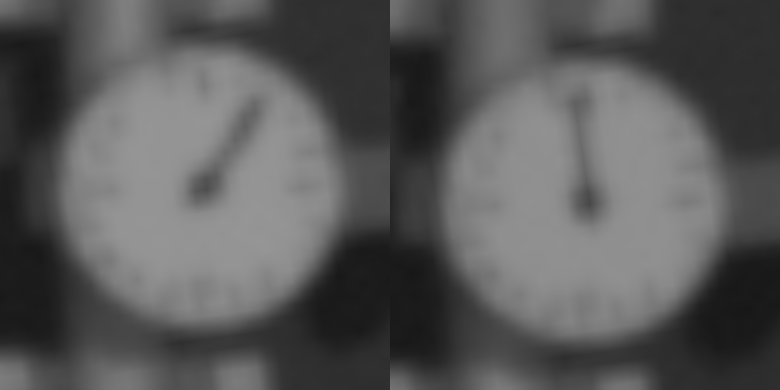

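```bash

python3 -m inch '[[[0.0035,-0.0007,-0.0023],[0,0,0]],[[0.0068,-0.0013,-0.0047],[0,0,0]],[[0.0099,-0.0019,-0.0074],[0,0,0]],[[0.013,-0.0025,-0.0103],[0,0,0]],[[0.0157,-0.003,-0.0134],[0,0,0]],[[0.0182,-0.0035,-0.0167],[0,0,0]],[[0.0205,-0.0039,-0.0202],[0,0,0]],[[0.0226,-0.0043,-0.0238],[0,0,0]],[[0.024,-0.0046,-0.0266],[0,0,0]],[[0.024,-0.0046,-0.0266],[0,0,0]]]'
python3 look.py 65;  python3 look.py 65b
```

```text
time_s: 13.65
tcp_pos: [576.7, -129.9, 83.3]
ee_rot: [1.346, 1.114, -1.346]
contact_force: [-0.7, 0.4, 0.4]
opening: 20.0
top needle (np.float64(3.403864830061928), array([-1.34999847, -0.45000076]), np.float32(29.48), np.float64(37.000000000000014))
13.75 tcp stand [  57.87 -105.48] 83.85 F [-1.5 -0.   0.6] op 19.900594924646768 theta if left finger touches 63.971876382945126 right nan
top needle (np.float64(3.5072308117992805), array([-0.75      , -1.04999924]), np.float32(29.060001), np.float64(38.56818181818183))
13.85 tcp stand [  57.88 -105.5 ] 84.02 F [-1.6  0.3 -0.4] op 19.97055218263245 theta if left finger touches 63.928936830983496 right nanlook.py:9: RuntimeWarning: invalid value encountered in arcsin
  print(s["time_s"],"tcp stand",xs.round(2),d[2].round(2),"F",s["contact_force"].round(1),"op",s["opening"],"theta if left finger touches",np.degrees(np.arcsin(px/60)), "right",np.degrees(np.arcsin((xs[0]+s["opening"]/2-6)/60)))
look.py:9: RuntimeWarning: invalid value encountered in arcsin
  print(s["time_s"],"tcp stand",xs.round(2),d[2].round(2),"F",s["contact_force"].round(1),"op",s["opening"],"theta if left finger touches",np.degrees(np.arcsin(px/60)), "right",np.degrees(np.arcsin((xs[0]+s["opening"]/2-6)/60)))
```

View pics/t_65.png

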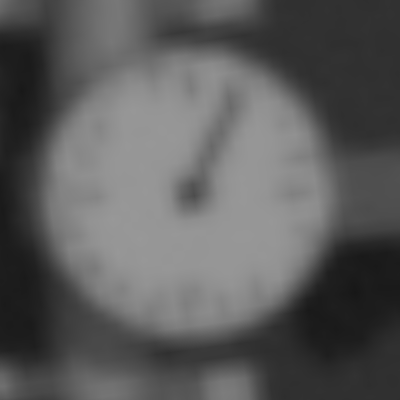

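View pics/w_65.png

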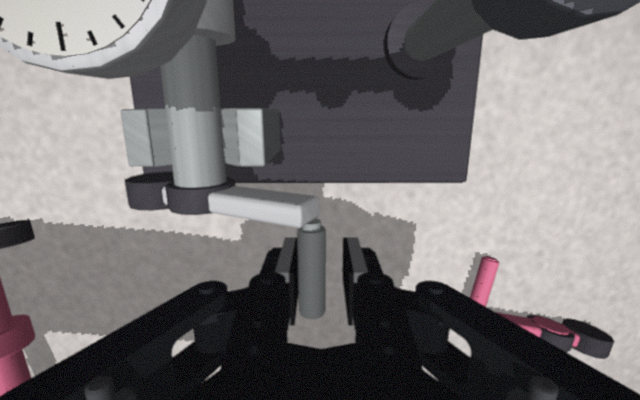

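```bash
cat > nd2.py <<'E'
import cv2,numpy as np,sys
def ang(f,S=5):
    im=cv2.imread(f"pics/{f}.png",0).astype(np.float32); b=cv2.GaussianBlur(im,(0,0),8)
    sub=b[160:240,160:240]; v,u=np.unravel_index(np.argmin(sub),sub.shape); 
    w=(sub.max()-sub)**6; yy,xx=np.mgrid[160:240,160:240]
    best=None
    from scipy.optimize import minimize
    g=cv2.GaussianBlur(im,(0,0),3); rr=np.arange(0,17,.25)*S
    def cost(q):
        a,cx,cy=q
        x=(cx-rr*np.sin(a)).astype(np.float32)[None]; y=(cy+rr*np.cos(a)).astype(np.float32)[None]
        return cv2.remap(g,x,y,cv2.INTER_LINEAR).mean()
    c0=(160+u,160+v)
    aa=np.radians(np.arange(0,360,2)); a0=min(aa,key=lambda a:cost((a,*c0)))
    s=minimize(cost,(a0,*c0),method="Nelder-Mead",options=dict(initial_simplex=[(a0,*c0),(a0+.1,*c0),(a0,c0[0]+3,c0[1]),(a0,c0[0],c0[1]+3)]))
    return s.x.round(3),round(s.fun,1)
for f in sys.argv[1:]: print(f,ang(f))
E
python3 nd2.py n_c n_h t_top0 t_top3 t_top5 t_30 t_65 t_65b
cat > fit.py <<'E'
import numpy as np
from scipy.optimize import least_squares
def h(t,t0):
    f=np.radians(t-t0); return 4*np.cos(f)+np.sqrt(529-16*np.sin(f)**2)
def fit(D,w):
    D=np.array(D);s=least_squares(lambda q:(0.4*(h(D[:,0],q[0])-27)+q[1]-D[:,1])*w,[40,3.7]); return s.x,s.fun
E
```

```text
n_c (array([-2.20000e-02,  2.02696e+02,  1.88771e+02]), np.float64(79.6))
n_h (array([  1.762, 213.876, 201.722]), np.float64(84.5))
t_top0 (array([3.40000e-02, 2.02256e+02, 1.88650e+02]), np.float64(84.3))
t_top3 (array([  1.749, 217.042, 206.953]), np.float64(97.4))
t_top5 (array([  3.019, 205.498, 224.983]), np.float64(99.5))
t_30 (array([  3.741, 201.518, 203.011]), np.float64(100.8))
t_65 (array([  3.551, 186.081, 206.89 ]), np.float64(103.5))
t_65b (array([  3.55 , 190.622, 212.631]), np.float64(103.2))
```

```bash
python3 -c "
from fit import *
print(fit([(-60,1.755),(-15.1,3.019),(29.3,3.741),(64,3.55)],1))
print(fit([(-15.1,3.019),(29.3,3.741),(64,3.55)],1))
print(fit([(29.3,3.741),(64,3.55)],1))"
```

```text
(array([38.35128646,  3.74478947]), array([ 0.02018369, -0.01163437, -0.01957786,  0.01102854]))
(array([37.77375543,  3.74852221]), array([ 0.00636503, -0.01296581,  0.00660079]))
(array([36.7469245 ,  3.75683288]), array([-4.88498131e-15,  0.00000000e+00]))
```

```bash

python3 -m inch '[[[-0.004,0.0007,0],[0,0,0]],[[-0.0079,0.0015,0.001],[0,0,0]],[[-0.0102,0.0019,0.0046],[0,0,0]],[[-0.0131,0.0025,0.009],[0,0,0]],[[-0.0161,0.0031,0.0132],[0,0,0]],[[-0.0196,0.0037,0.017],[0,0,0]],[[-0.0234,0.0045,0.0206],[0,0,0]],[[-0.0275,0.0052,0.0237],[0,0,0]],[[-0.0318,0.0061,0.0266],[0,0,0]],[[-0.0363,0.0069,0.029],[0,0,0]],[[-0.0411,0.0078,0.031],[0,0,0]],[[-0.0431,0.0082,0.0316],[0,0,0]],[[-0.0431,0.0082,0.0316],[0,0,0]]]'
python3 look.py 18; python3 nd2.py t_18
```

```text
time_s: 15.15
tcp_pos: [532.9, -121.5, 115.4]
ee_rot: [1.346, 1.115, -1.347]
contact_force: [-0.2, 0.1, 0.4]
opening: 20.3
top needle (np.float64(3.674122993943987), array([ 0.15000153, -1.94999695]), np.float32(27.170002), np.float64(37.886363636363626))
15.25 tcp stand [  13.6  -105.46] 115.22 F [-0.7  0.1 -0.8] op 20.27055404757281 theta if left finger touches 9.077353923422029 right 17.194140136735577
t_18 (array([  3.599, 198.122, 216.872]), np.float64(100.6))
```

View pics/w_18.png

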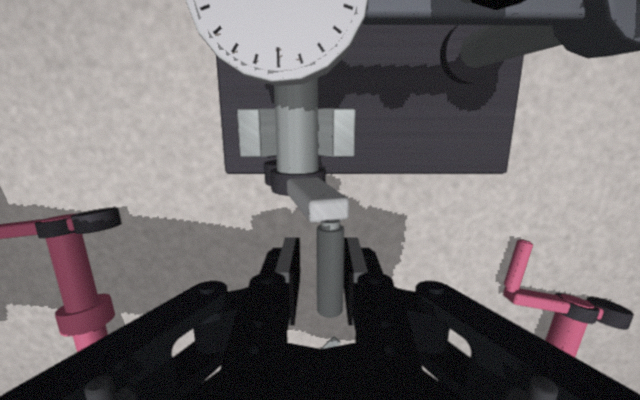

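```bash
python3 -c "
from fit import *
print(fit([(-60,1.755),(-15.1,3.019),(29.3,3.741),(64,3.55),(17.2,3.599)],1))
print(fit([(29.3,3.741),(64,3.55),(17.2,3.599)],1))
print(fit([(64,3.55),(17.2,3.599)],1))"
```

```text
(array([38.36558372,  3.74097229]), array([ 0.01598163, -0.01580587, -0.0234687 ,  0.00741129,  0.01588164]))
(array([38.25853954,  3.74093053]), array([-0.02296176,  0.00587014,  0.01709162]))
(array([38.69509176,  3.72898098]), array([-3.45043993e-11, -3.54392071e-11]))
```

```bash

python3 -m inch '[[[0.004,-0.0007,0],[0,0,0]],[[0.0079,-0.0015,0],[0,0,0]],[[0.0127,-0.0024,-0.001],[0,0,0]],[[0.0164,-0.0031,-0.0027],[0,0,0]],[[0.02,-0.0038,-0.0046],[0,0,0]],[[0.0236,-0.0045,-0.007],[0,0,0]],[[0.026,-0.0049,-0.0088],[0,0,0]],[[0.0272,-0.0052,-0.0097],[0,0,0]],[[0.0272,-0.0052,-0.0097],[0,0,0]],[[0.0272,-0.0052,-0.0097],[0,0,0]]]'
python3 look.py 38; python3 nd2.py t_38
```

```text
time_s: 16.25
tcp_pos: [560.9, -126.9, 105.8]
ee_rot: [1.347, 1.114, -1.346]
contact_force: [-1.1, 0.5, 0.1]
opening: 20.4
top needle (np.float64(3.876208822508287), array([-1.05000305,  0.14999771]), np.float32(30.5), np.float64(34.999999999999986))
16.35 tcp stand [  41.75 -105.49] 105.93 F [0.3 0.7 0.6] op 20.044574357720805 theta if left finger touches 38.96170321647487 right 49.718492231836365
t_38 (array([  3.755, 197.516, 218.34 ]), np.float64(102.2))
```

```bash

python3 -m inch '[[[-0.002,0.0004,0],[0,0,0]],[[-0.0039,0.0007,0],[0,0,0]],[[-0.0039,0.0007,0],[0,0,0]],[[-0.0039,0.0007,0.01],[0,0,0]],[[-0.0039,0.0007,0.03],[0,0,0]],[[-0.0039,0.0007,0.055],[0,0,0]],[[-0.0039,0.0007,0.085],[0,0,0]],[[-0.0039,0.0007,0.12],[0,0,0]],[[-0.0039,0.0007,0.12],[0,0,0]]]'
python3 look.py end; python3 needle.py 146 end2; python3 nd2.py t_end n_end2; python3 -c "
import cv2;
a=cv2.imread('pics/w_end.png');print(a.shape)"
```

```text
time_s: 17.25
tcp_pos: [559.9, -127.2, 232.0]
ee_rot: [1.349, 1.105, -1.34]
contact_force: [-0.3, -0.7, 0.6]
opening: 20.4
top needle (np.float64(3.62963179252018), array([-1.65000153,  0.45000076]), np.float32(30.829998), np.float64(34.522727272727266))
17.35 tcp stand [  38.7  -105.73] 227.4 F [-0.3  0.2  0.1] op 20.069640881390463 theta if left finger touches 35.29560797577749 right 45.421467370875
(np.float64(3.6803136349206826), array([ 0.44999695, -0.44999695]), np.float32(28.189999), np.float64(121.31818181818181))
17.4 [ 556.91 -126.22  225.96] [ 0.83  1.07 -0.54] 19.917993390667117
t_end (array([  3.754, 185.492, 205.19 ]), np.float64(102.1))
n_end2 (array([  3.747, 189.001, 207.73 ]), np.float64(72.6))
(400, 640, 3)
```

View pics/w_end.png

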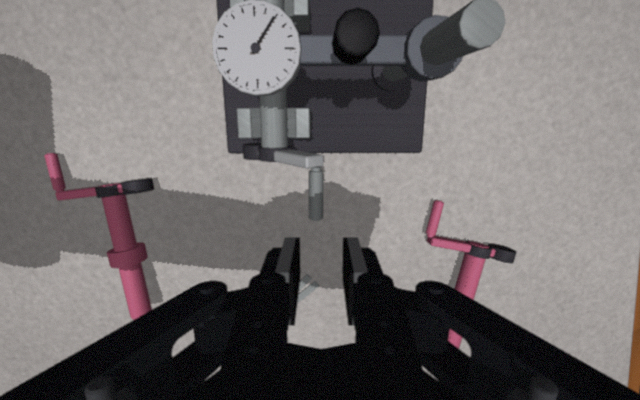

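View pics/n_end2.png

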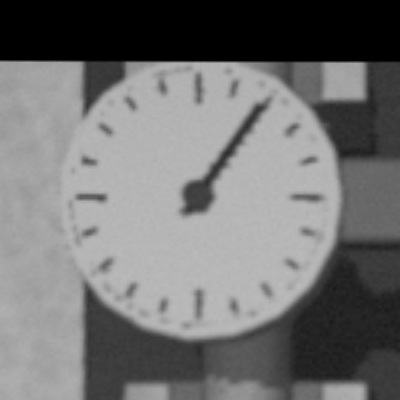

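```bash
python3 - <<'E'
from station import r
from h import *
c=r.capture("scene"); cv2.imwrite("pics/scene_end.png",c["img"])
d=cv2.absdiff(c["img"],cv2.imread("pics/scene0.png")).max(2)
for n,(u,v,w,h) in dict(jar=(405,190,40,40),tray=(415,225,85,70),tweezers=(160,220,45,50),shaft_end=(300,225,40,45)).items(): print(n,d[v:v+h,u:u+w].max(),d[v:v+h,u:u+w].mean())
E
```

```text
jar 9 7.840625
tray 9 7.0729411764705885
tweezers 48 12.573333333333334
shaft_end 85 7.806666666666667
```

View pics/scene_end.png

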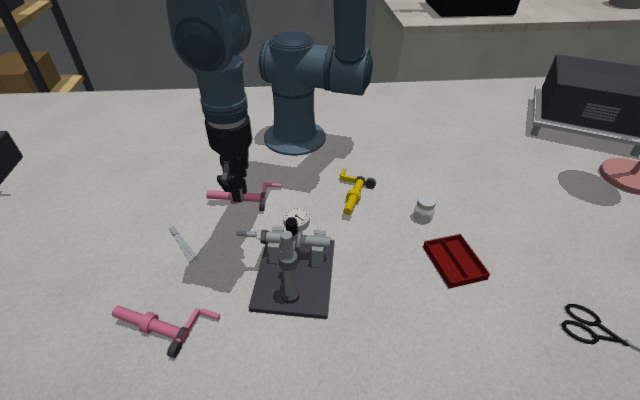

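The jar at (425,208), the tray and the tweezers at (182,243) look where they were. The tweezers differ only by the robot's shadow. The shaft lies level in both V-blocks.

```bash
python3 -c "
from station import r
print(r.job_done(), r.sense()['time_s'])"
```

```text
the job is handed in; nothing more can be done
the job is handed in; nothing more can be done
```

I lowered the indicator by its knob until the plunger sat on the collar, then rolled the shaft to the collar's high spot and let go. The job was handed in at about 17.5 s of the 61 s allowed.

- **Lowering:** The needle stopped at about 1.76 rad (101°), roughly 11° past an exact quarter turn. I left it there as "about a quarter turn".
- **Finding the high spot:** I rolled the crank with two loose fingers and read the needle at five crank angles, going past the peak to 64° and back. A fit put the high spot at 38.4° past upright, and I left the crank at about 39°. The fit's residuals were up to 0.023 rad, so the high-spot angle is uncertain by about 1–2°.
- **Last checks:** With the gripper lifted clear, the needle read 3.75 rad in both the top and wrist cameras, against a fitted peak of 3.74. That is about 9.4 mm of the plunger's 14 mm travel. The shaft looked seated in both V-blocks. The jar and tray matched the first picture. The tweezers' area differed, but only by the robot's shadow, as far as I could see.
- **Forces:** Nothing I read on the tool went above about 9 N, mostly sideways while gripping the knob. Forces while turning the crank stayed below 2 N.
- **Disagreements:** My first needle reader, which worked from the dial's centre, differed from the line-fit reading by up to about 0.15 rad. I used the line-fit values, which repeated to 0.01 rad.

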